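# Snug up the hat stand's compression nut

### The arm

A 6-joint arm with a two-finger parallel gripper is mounted at the origin on the work surface. World frame = base frame: x ahead of the robot, y to its left, z up, the work surface at z = 0. Lengths are in m, angles in rad, forces in N, time in s.
With the tool pointing down it reaches from about 0.325 to 0.85 m from the base axis. Payload 4.4 kg.
Tool frame: the origin (TCP) lies at the very end of the fingers, on their centre line; the grasp point (between the pads) lies 19 mm behind it; z points along the fingers, y is the line along which they close (so a half turn about z gives the same grasp; the last joint's range is limited). The gripper opens to 94 mm and grips with 3 to 60 N. Pads are 16 mm wide; open, the fingers measure 119 mm over their backs; the gripper's body (75 mm by 177 mm) begins 78 mm behind the grasp point.
Start: joints at [1.06, 0.207, 1.542, -0, 1.393, -0.15], TCP at [0.202, 0.538, 0.205] pointing down, gripper open.
Joint ranges: [-2.73, 2.73], [-0.86, 2.22], [0.23, 2.46], [-1.11, 4.25], [0.08, 2.63], [-2.82, 2.82]. Speed limits (rad/s): [2.79, 2.79, 3.14, 3.14, 3.14, 3.14].

### API

Orientations are given as a unit quaternion [x, y, z, w].
In Python, from workcell import r gives the robot as it stands.
- The arm moves only by the shell command python3 -m crank 'ROWS' [FORCE]. ROWS is a JSON object of lists of equal length, an entry for each row: "linear": the shift along the tool's x, y, z in units of 100 mm (1.0 is 100 mm), a list of three; "twist": the turn about the tool's z in units of 180 degrees (1.0 is 180 degrees); "grip": the opening, from 0 (shut) to 1 (fully open). In form: {"linear": [[x, y, z], ...], "twist": [twist, ...], "grip": [grip, ...]}. A call has exactly 8 rows; each row is the pose to reach, as a shift and turn from the pose commanded when the call began, along the tool's axes at that moment, turning the shorter way round; what a row does not reach only later rows make up. A row lasts 1/12 s, in which the tool goes at most 41.7 mm and 7.16 degrees, less where a joint would pass 70% of its speed; a pose out of reach is approached as far as the arm can. A call with a number of a shift or a turn outside -1 to 1 is refused whole. A call with a gripper value outside its range is refused whole. The fingers move at their own pace and stop on an object; FORCE is the grip in N (left out, the last holds). Time passes only in rows, so rows that repeat a pose let the fingers close, or fill a call up. It gives the time, the measured TCP pose, the force, the opening and the grip force at its end, in the units of the state.
- r.get_obs(): the state, without advancing time (a new reading comes with each control period).
- r.grab_frame(name): name is "scene" or "top"; returns a dict with "color" (400x640x3 uint8, red, green, blue), "range_z" (400x640 float32, m along the optical axis (not along the pixel's ray), 0 where there is no reading), "mtx" (3x3 intrinsics, pixels), "camera_from_world" (4x4, takes a point from world to camera coordinates). Camera axes: x right, y down, z forward; pixel columns grow to the right and rows downward; lengths in m; the calibration is good to about 2 mm. A picture is of the moment at which its call begins.
- r.hand_in(): hands the job in; it is judged then, once.
The state is a dict: "clock": time; "joint_positions": joint angles; "joint_vel": joint speeds; "tau": joint torques, N m; "ee_pos": TCP position; "eef_rot": TCP orientation; "contact_force": force on the tool from outside, world axes, zero at the start; "wrist_torque": the same for the moment, N m; "finger_gap": finger opening in m; "gripper_force": force on a finger pad.
Only numpy, scipy, OpenCV 4.12 (cv2) and the standard library are available. Lean on these libraries where they do the work, as an engineer would, in place of code of your own. Each camera call takes 0.05 s, during which the arm holds its last target. There are 200 camera calls.

### The job

The compression nut that clamps the hat stand's tube is loose. Run it down clockwise with the fingers until it is just finger-tight, feeling for the stop and not forcing it past that by hand, then ease the ring wrench onto its hexagon and tighten it exactly one more sixth of a turn. Lift the wrench off without turning the nut back, and lay it flat on the shelf well clear of the stand, leaving everything else where it is.

Things in the scene. Friction and masses are not known exactly. Their poses are not given: they have to be found in the camera images.
- stand: Base of a telescopic hat stand, aluminium, fixed to the shelf: a round foot 110 mm across and 18 mm high, then a column 60 mm across whose flat top is 55 mm above the shelf. The nut sits over that top on the stand's vertical axis; the steel tube (20 mm across, pushed fully in) ends 111 mm above the shelf. Origin: centre of the foot's underside, z up.
- nut: Steel compression nut; origin on its axis at the hexagon's underside, z up, x at a hexagon corner. Clockwise from above tightens; its height stays the same (hexagon 57 to 73 mm above the shelf). It starts an unknown 0.8 to 1.8 rad short of finger-tight, turning against about 0.15 N m; at finger-tight the resistance jumps to about 0.8 N m and stays there. It stays where left, but loosening takes only 0.15 N m.
- nut_collar (a point): On the nut's axis, half-way up its round ribbed collar for the fingers (33 mm across, 28 mm high), which stands on the hexagon (36 mm across flats, 41.6 mm across corners, 16 mm high, upper 3.5 mm bevelled). The point is 14 mm below the nut's top and 30 mm above the hexagon's underside; axes as the nut's. It is 87 mm above the shelf.
- clamp_edge (a point): Top edge of the brass clamping sleeve (26 mm across) that shows a few millimetres above the nut, round the tube; on the axis. It sinks 1 mm per radian as the nut is run down and stops 105 mm above the shelf at finger-tight, so it starts 0.8 to 1.8 mm higher. Too fine a movement to go by; nothing to touch.
- ferrule_mid (a point): Centre of the brass ferrule, a ring 30 mm across in the 2 mm gap between the column's top and the nut. It lies 56 mm above the shelf until the nut is finger-tight; beyond that it is pressed down 1 mm per radian, so about 1 mm in all. Too fine a movement to go by; nothing to touch.
- wrench: Flat steel ring wrench, 204 mm long, about 160 g, lying loose on the shelf: a straight bar 20 mm wide and 14 mm thick, with a closed ring at one end. Origin under the middle of the grip; x points along the bar to the ring, z up. The bar runs from 75 mm behind the origin to 70 mm ahead of it.
- wrench_grip (a point): Middle of the wrench's bar grip, half-way up (7 mm above the shelf when lying flat; its balance point is about 20 mm ahead, towards the ring). Axes as the wrench's.
- wrench_ring (a point): Centre of the wrench's ring, 100 mm ahead of wrench_grip, 5 mm above its underside. Ring 10 mm thick, 50 mm across, hexagonal through hole 38.5 mm across flats: it passes down over the collar, round the hexagon, and rests on the column's top (point then 60 mm above the shelf). It fits when its x and the nut's x differ by a multiple of 60 degrees, with about 6 degrees of play either way.
- lint_brush: Stainless lint brush, 190 mm long, 42 mm wide, 20 mm high, lying on the shelf; leave alone. Origin under its middle, x along it.
- dish: Mint ceramic dish, 100 mm across, 30 mm high; leave alone. Origin at the centre of its underside.
- ring_box: Glass ring box, 63 mm square, 47 mm high; leave alone. Origin at the centre of its underside.
- watch_case: Dark wooden watch case, 102 by 77 mm, 57 mm high; leave alone. Origin at the centre of its underside.
- lotion: Amber glass jar of lotion, 52 mm across, 100 mm high; leave alone. Origin at the centre of its underside.
Mind the look-alikes: they are no part of the job. There is more than one size of the stand; the one meant has the size given above.

How it is judged:
On the way, in this order (a step that is already met when the one before it is completed fails the run):
1. the nut is run down finger-tight by the fingers (within 7 degrees of the stop, fingers on the nut, wrench not on it) (z of clamp_edge in the frame of stand below 0.10512 m and contact force between the fingers and nut above 2 N and horizontal distance between wrench_ring and nut_collar above 0.06 m), for 0.05 s.
2. with the wrench's ring round the hexagon, the nut is turned a sixth of a turn more (48 to 72 degrees) (z of ferrule_mid in the frame of stand between 0.05474 and 0.05516 m and z of clamp_edge in the frame of stand below 0.1052 m and horizontal distance between wrench_ring and nut_collar below 0.006 m and z of wrench_ring in the frame of stand below 0.068 m), for 0.1 s.
At the end, for the whole second after the job is handed in: The nut has been tightened 48 to 72 degrees past finger-tight and not turned back more than 11 degrees, and the wrench lies flat on the shelf (both its points below 12 mm, tilt under 0.1 rad), at rest, its ring and grip each more than 100 mm from the stand's axis (z of ferrule_mid in the frame of stand between 0.05474 and 0.05516 m and z of clamp_edge in the frame of stand below 0.1052 m and height (world z) of each of wrench_grip, wrench_ring below 0.012 m and angle between wrench_grip's own z axis and vertical below 0.1 rad and horizontal distance between each of wrench_ring, wrench_grip and stand above 0.1 m and linear speed of wrench below 0.02 m/s); the robot touches nothing.
It fails at once if the fingers force the nut more than 17 degrees past finger-tight, or grip it again once it is tightened (contact force between the fingers and nut above 3 N and z of ferrule_mid in the frame of stand below 0.0557 m).
It fails at once if the nut is overtightened (more than 80 degrees past finger-tight) (z of ferrule_mid in the frame of stand below 0.0546 m).
It fails at once if the wrench is forced against the nut or the stand (contact force between wrench and stand above 300 N).
It fails at once if a bystander is pushed more than 20 mm (distance of any of lint_brush, dish, ring_box, watch_case, lotion from where it was at the start of the episode above 0.02 m).
It also fails if it takes over 72 s, if anything falls off the work surface, if the arm or the gripper's body presses on something with over 40 N, if the wrist force passes 120 N, or if a joint passes its speed limit or range.

## Working session

There is one attempt and no reset: what is moved stays moved. The work goes in short steps, Python scripts to look and compute and a shell command to move; the robot and the scene stay as the last step left them, time stands still between calls to the robot, and variables do not carry over. Pictures are saved under pics/ and viewed, at most 10 in all, crops included, and the job is handed in when it is done.

```bash
ls; mkdir -p pics; python3 - <<'E'
from workcell import r
import cv2,numpy as np
o=r.get_obs();print(o)
for n in("top","scene"):
    f=r.grab_frame(n);cv2.imwrite(f"pics/{n}0.png",f["color"][:,:,::-1]);np.savez(f"/tmp/{n}0.npz",**f)
    print(f["mtx"],f["camera_from_world"])
E
```

```text
pics
{'clock': 0.0, 'joint_positions': array([ 1.06050273e+00,  2.07389885e-01,  1.54293052e+00, -2.30904640e-06,
        1.39349335e+00, -1.50499037e-01]), 'joint_vel': array([ 3.25733885e-05,  8.41471861e-04,  7.51749698e-04,  5.22481235e-06,
       -3.77442246e-04, -9.15898181e-07]), 'tau': array([ 3.67819221e-04, -3.70893288e+01, -2.81415063e+01,  6.97603030e-02,
        3.62820877e-02, -1.72458067e-04]), 'ee_pos': array([0.20206436, 0.53747509, 0.20431903]), 'eef_rot': array([ 1.78928198e-01,  9.83861508e-01, -1.05085148e-03, -3.59206995e-04]), 'contact_force': array([-0.68827956,  0.74385658, -0.61509476]), 'wrist_torque': array([-0.02945509, -0.00963312, -0.00277779]), 'gripper_force': 0.0, 'finger_gap': 0.0940052703174661}
[[514.41560524   0.         314.79270227]
 [  0.         514.41560524 190.68590515]
 [  0.           0.           1.        ]] [[-0.00746689 -0.99993786  0.00827793 -0.00453767]
 [-0.9951887   0.00662219 -0.09775271  0.61353796]
 [ 0.09769182 -0.00896801 -0.99517631  1.62634296]
 [ 0.          0.          0.          1.        ]]
[[452.94029135   0.         319.98292671]
 [  0.         452.94029135 200.56784327]
 [  0.           0.           1.        ]] [[ 0.32961298  0.94400467 -0.01450739 -0.20135   ]
 [ 0.67194987 -0.24535975 -0.69877175 -0.36864761]
 [-0.66320333  0.220576   -0.71519757  1.97139575]
 [ 0.          0.          0.          1.        ]]
```

View pics/top0.png

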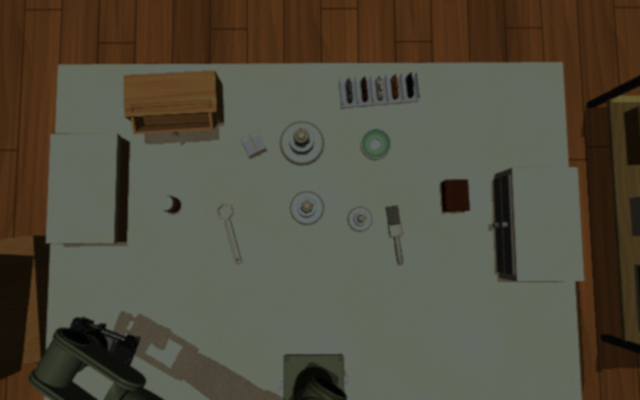

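View pics/scene0.png

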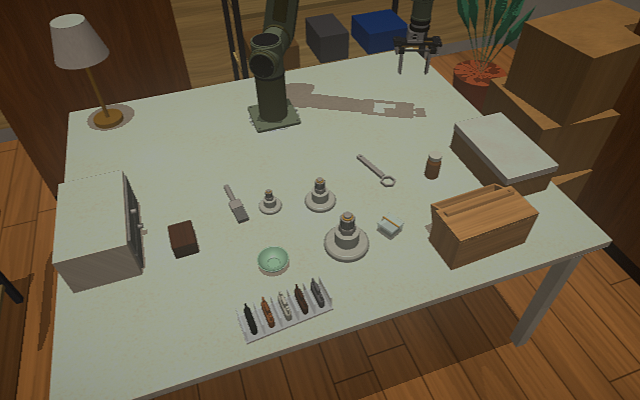

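The top view shows three stands: (302,142) is large, (306,207) is about 35 px ≈ 110 mm across so it is the one meant, and (360,219) is small. The wrench runs from the ring at (226,211) to the bar end at (239,262). The brush is at (394,235), the lotion at (172,204), and the box, dish and case are further off.

```bash
cat > h.py <<'E'
import numpy as np,cv2
from workcell import r
def xyz(f):
    d=f["range_z"].astype(float);K=f["mtx"];T=np.linalg.inv(f["camera_from_world"])
    v,u=np.indices(d.shape)
    p=np.stack([(u-K[0,2])/K[0,0]*d,(v-K[1,2])/K[1,1]*d,d],-1)@T[:3,:3].T+T[:3,3]
    p[d==0]=np.nan
    return p
def proj(f,P):
    P=np.atleast_2d(P);M=f["camera_from_world"];q=(P@M[:3,:3].T+M[:3,3])@f["mtx"].T
    return q[:,:2]/q[:,2:]
E
python3 - <<'E'
import numpy as np,cv2
from h import *
F={n:dict(np.load(f"/tmp/{n}0.npz")) for n in("top","scene")}
P={n:xyz(F[n]) for n in F}
def near(n,c,w): 
    p=P[n][c[1]-w:c[1]+w+1,c[0]-w:c[0]+w+1].reshape(-1,3); return p[~np.isnan(p[:,0])]
def circ(p): # min enclosing circle
    (x,y),R=cv2.minEnclosingCircle(p[:,:2].astype(np.float32)); return np.round([x,y,R],4)
for n,c,w in(("top",(306,207),22),("scene",(320,197),25)):
    p=near(n,c,w)
    for lo,hi in((.012,.022),(.045,.06),(.065,.08),(.09,.103),(.103,.12)):
        q=p[(p[:,2]>lo)&(p[:,2]<hi)]
        if len(q)>2: print(n,lo,hi,len(q),circ(q),q.mean(0).round(4))
for n,c,w in(("top",(232,236),34),("scene",(376,171),26)):
    p=near(n,c,w);q=p[(p[:,2]>.004)&(p[:,2]<.022)]
    print(n,len(q),[np.round(a,4) for a in cv2.minAreaRect(q[:,:2].astype(np.float32))],q.mean(0),np.median(q[:,2]))
    (cx,cy),s,a=cv2.minAreaRect(q[:,:2].astype(np.float32))
    print(np.round(cv2.boxPoints(((cx,cy),s,a)),4).tolist())
    np.save(f"/tmp/w_{n}.npy",q)
for n,c in(("top",(306,207)),("scene",(320,193))):
    x,y=c;im=F[n]["color"][y-28:y+29,x-28:x+29,::-1]
    im=cv2.convertScaleAbs(im,alpha=1.8 if n=="top" else 1.2)
    cv2.imwrite(f"/tmp/{n}c.png",cv2.resize(im,None,fx=7,fy=7,interpolation=cv2.INTER_CUBIC))
cv2.imwrite("pics/crop0.png",np.hstack([cv2.imread("/tmp/topc.png"),cv2.imread("/tmp/scenec.png")]))
E
```

```text
top 0.012 0.022 436 [0.5558 0.0136 0.0621] [0.5596 0.0187 0.0175]
top 0.045 0.06 140 [0.5614 0.0196 0.03  ] [0.5604 0.0198 0.055 ]
top 0.065 0.08 22 [0.5576 0.017  0.0243] [0.5539 0.0174 0.0711]
top 0.09 0.103 26 [0.5614 0.0192 0.0173] [0.5618 0.0217 0.0998]
top 0.103 0.12 67 [0.5618 0.0196 0.0163] [0.5602 0.0187 0.1088]
scene 0.012 0.022 288 [0.5624 0.0142 0.0559] [0.5777 0.0104 0.0176]
scene 0.045 0.06 114 [0.5625 0.0163 0.0314] [0.5728 0.011  0.0539]
scene 0.065 0.08 40 [0.5618 0.0145 0.0204] [0.5709 0.0118 0.0717]
scene 0.09 0.103 42 [0.5619 0.0143 0.0193] [0.5682 0.0139 0.0968]
scene 0.103 0.12 40 [0.5606 0.0156 0.0159] [0.563  0.0141 0.1084]
top 1310 [array([0.471, 0.26 ]), array([0.2228, 0.2195]), np.float64(89.6065)] [0.47349547 0.26314604 0.00833226] 0.0067782297925848
[[0.3605000078678131, 0.1492999941110611], [0.5799999833106995, 0.1477999985218048], [0.5814999938011169, 0.37059998512268066], [0.3619999885559082, 0.37209999561309814]]
scene 634 [array([0.4808, 0.2748]), array([0.2066, 0.3017]), np.float64(67.9407)] [0.48773519 0.26404804 0.00817406] 0.006255406480706438
[[0.30219998955726624, 0.23569999635219574], [0.5817999839782715, 0.12240000069141388], [0.6593999862670898, 0.31380000710487366], [0.3797999918460846, 0.4271000027656555]]
```

View pics/crop0.png

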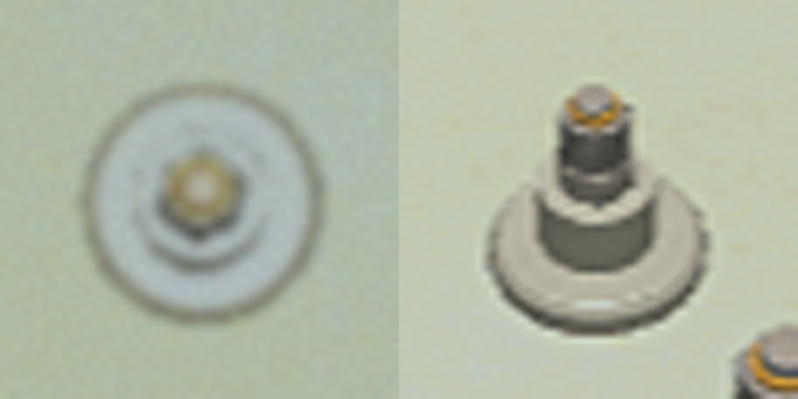

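The crop shows the nut with its collar above the hexagon and a hexagon corner pointing roughly down the image (‑x world), so the nut's x is near 0 mod 60°. Next I measure the wrench better and compute the first move.

```bash
python3 - <<'E'
import numpy as np,cv2
from h import *
for n,c,w in(("top",(232,236),40),("scene",(376,171),34)):
    f=dict(np.load(f"/tmp/{n}0.npz"));p=xyz(f)
    z=cv2.medianBlur(np.nan_to_num(p[...,2]).astype(np.float32),3)
    m=((z>.0045)&(z<.02)).astype(np.uint8);roi=np.zeros_like(m);roi[c[1]-w:c[1]+w,c[0]-w:c[0]+w]=1
    k,l,s,_=cv2.connectedComponentsWithStats(m*roi,connectivity=4)
    i=1+np.argmax(s[1:,4]);q=p[l==i]
    R=cv2.minAreaRect(q[:,:2].astype(np.float32));print(n,len(q),R,np.median(q[:,2]))
    mu=q[:,:2].mean(0);d=np.linalg.eigh(np.cov((q[:,:2]-mu).T))[1][:,1];d*=np.sign(d[0])
    t=(q[:,:2]-mu)@d;wd=(q[:,:2]-mu)@np.array([-d[1],d[0]])
    # bar only: refine axis by points behind
    b=t<t.max()-.06
    a=np.polyfit(t[b],wd[b],1);ang=np.arctan2(d[1],d[0])+np.arctan(a[0])
    e=np.array([np.cos(ang),np.sin(ang)]);t2=q[:,:2]@e;end=np.percentile(t2,[.5,99.5])
    c0=q[b][:,:2].mean(0);print("yaw",np.degrees(ang),"len",end,np.ptp(end));
    g=c0+e*((end.mean()-.0225+0.0)-c0@e) ;print("grip est",g,"ring",g+.1*e)
f=dict(np.load("/tmp/top0.npz"));p=xyz(f)
for nm,c in dict(lot=(172,204),small=(360,219),brush=(394,235),box=(254,146),dish=(375,144),big=(302,142)).items(): print(nm,p[c[1],c[0]].round(3))
E
```

```text
top 468 ((0.48198574781417847, 0.27286309003829956), (0.20829461514949799, 0.03013058751821518), 21.53182601928711) nanTraceback (most recent call last):
  File "<stdin>", line 14, in <module>
    raise TypeError("expected non-empty vector for x")
TypeError: expected non-empty vector for x
```

```bash
L='[-1,-0.7,0]'
python3 -m crank '{"linear":[[-0.4,-0.28,0],[-0.8,-0.56,0],[-1,-0.7,0],[-1,-0.7,0],[-1,-0.7,0],[-1,-0.7,0],[-1,-0.7,0],[-1,-0.7,0]],"twist":[0,0,0,0,0,0,0,0],"grip":[1,1,1,1,1,1,1,1]}' 20
for i in 1 2 3; do python3 -m crank '{"linear":[[-0.4,-0.28,0],[-0.8,-0.56,0],[-1,-0.7,0],[-1,-0.7,0],[-1,-0.7,0],[-1,-0.7,0],[-1,-0.7,0],[-1,-0.7,0]],"twist":[0,0,0,0,0,0,0,0],"grip":[1,1,1,1,1,1,1,1]}' ; done
python3 - <<'E'
import numpy as np,cv2
from h import *
for n,c,w in(("top",(232,236),40),("scene",(376,171),34)):
    f=dict(np.load(f"/tmp/{n}0.npz"));p=xyz(f)
    z=cv2.medianBlur(np.nan_to_num(p[...,2]).astype(np.float32),3)
    m=((z>.0045)&(z<.02)).astype(np.uint8);roi=np.zeros_like(m);roi[c[1]-w:c[1]+w,c[0]-w:c[0]+w]=1
    k,l,s,_=cv2.connectedComponentsWithStats(m*roi,connectivity=4)
    i=1+np.argmax(s[1:,4]);q=p[l==i];q=q[~np.isnan(q[:,0])]
    mu=q[:,:2].mean(0);d=np.linalg.eigh(np.cov((q[:,:2]-mu).T))[1][:,1];d*=np.sign(d[0])
    t=(q[:,:2]-mu)@d;wd=(q[:,:2]-mu)@np.array([-d[1],d[0]])
    b=t<t.max()-.06
    a=np.polyfit(t[b],wd[b],1);ang=np.arctan2(d[1],d[0])+np.arctan(a[0])
    e=np.array([np.cos(ang),np.sin(ang)]);t2=q[:,:2]@e;end=np.percentile(t2,[.5,99.5])
    c0=q[b][:,:2].mean(0);print(n,len(q),"yaw",np.degrees(ang),"len",np.ptp(end));
    g=c0+e*(end.mean()-.025-c0@e) ;print("grip est",g,"ring",g+.1*e)
f=dict(np.load("/tmp/top0.npz"));p=xyz(f)
for nm,c in dict(lot=(172,204),small=(360,219),brush=(394,235),box=(254,146),dish=(375,144),big=(302,142)).items(): print(nm,p[c[1],c[0]].round(3))
print(r.get_obs()["joint_positions"])
E
```

```text
clock: 0.77
ee_pos: [0.2706, 0.4384, 0.2053]
eef_rot: [0.178, 0.984, 0.0, -0.0]
contact_force: [0.1, -0.8, 0.5]
finger_gap: 0.0939
gripper_force: 0.0
clock: 1.43
ee_pos: [0.3394, 0.338, 0.2054]
eef_rot: [0.178, 0.984, 0.0, -0.0]
contact_force: [-0.4, 0.3, 0.1]
finger_gap: 0.0939
gripper_force: 0.0
clock: 2.1
ee_pos: [0.4084, 0.2374, 0.2054]
eef_rot: [0.178, 0.984, 0.0, -0.0]
contact_force: [-0.4, 0.4, -0.0]
finger_gap: 0.0939
gripper_force: 0.0
clock: 2.77
ee_pos: [0.4773, 0.1368, 0.2054]
eef_rot: [0.178, 0.984, 0.0, -0.0]
contact_force: [0.0, 1.5, 0.6]
finger_gap: 0.0937
gripper_force: 0.0
top 467 yaw 15.962485838418262 len 0.20400241076735603
grip est [0.45920397 0.25935429] ring [0.55534817 0.28685508]
scene 273 yaw 15.83892646558459 len 0.2044670169538202
grip est [0.4562789  0.25385175] ring [0.55248218 0.28114514]
lot [0.569 0.432 0.093]
small [ 0.519 -0.148  0.08 ]
brush [ 0.47  -0.263  0.015]
box [0.757 0.185 0.048]
dish [ 0.768 -0.208  0.012]
big [0.753 0.03  0.132]
[ 1.04318208e-01  3.87561632e-02  1.72924968e+00  3.35647957e-04
  1.37397200e+00 -1.10928985e+00]
```

```bash

for i in 1 2; do python3 -m crank '{"linear":[[-0.3,-0.2,0],[-0.6,-0.41,0],[-0.6,-0.41,0],[-0.6,-0.41,0],[-0.6,-0.41,0],[-0.6,-0.41,0],[-0.6,-0.41,0],[-0.6,-0.41,0]],"twist":[0,0,0,0,0,0,0,0],"grip":[1,1,1,1,1,1,1,1]}' ; done
python3 -m crank '{"linear":[[0,0,0.2],[0,0,0.4],[0,0,0.6],[0,0,0.8],[0,0,1],[0,0,1],[0,0,1],[0,0,1]],"twist":[0,0,0,0,0,0,0,0],"grip":[1,0.8,0.7,0.6,0.55,0.5,0.5,0.5]}'
python3 - <<'E'
from h import *
f=r.grab_frame("scene");cv2.imwrite("pics/s1.png",cv2.resize(f["color"][140:240,260:380,::-1],None,fx=6,fy=6,interpolation=cv2.INTER_CUBIC))
o=r.get_obs();print(o["ee_pos"],proj(f,[[.5615,.0172,.111],list(o["ee_pos"])]))
E
```

```text
clock: 3.43
ee_pos: [0.5194, 0.0768, 0.2055]
eef_rot: [0.178, 0.984, 0.0, -0.0]
contact_force: [-0.2, 0.7, 0.3]
finger_gap: 0.0942
gripper_force: 0.0
clock: 4.1
ee_pos: [0.5612, 0.0173, 0.2055]
eef_rot: [0.178, 0.984, 0.0, -0.0]
contact_force: [-0.0, -0.5, -0.0]
finger_gap: 0.0943
gripper_force: 0.0
clock: 4.77
ee_pos: [0.5625, 0.0165, 0.1067]
eef_rot: [0.179, 0.984, 0.0, 0.001]
contact_force: [-0.5, 0.5, 0.3]
finger_gap: 0.0505
gripper_force: 0.0
[0.56297707 0.01635648 0.1072113 ] [[319.49361388 178.82440865]
 [319.41852896 179.98903038]]
```

View pics/s1.png

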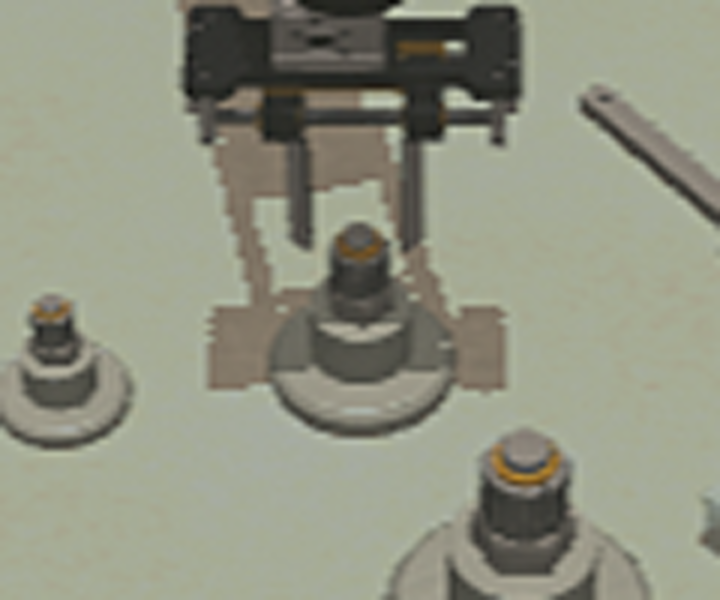

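The picture shows the fingers (tips at 302,245 and 412,250) straddling the tube (358,235), centred on it. I descend to the collar and close.

```bash

python3 -m crank '{"linear":[[0,0,0.1],[0,0,0.2],[0,0,0.28],[0,0,0.28],[0,0,0.28],[0,0,0.28],[0,0,0.28],[0,0,0.28]],"twist":[0,0,0,0,0,0,0,0],"grip":[0.5,0.5,0.5,0.5,0.5,0.45,0.4,0.4]}' 15
python3 -m crank '{"linear":[[0,0,0],[0,0,0],[0,0,0],[0,0,0],[0,0,0],[0,0,0],[0,0,0],[0,0,0]],"twist":[0,0,0,0,0,0,0,0],"grip":[0.35,0.3,0.25,0.2,0.2,0.2,0.2,0.2]}' 15
python3 - <<'E'
from h import *
o=r.get_obs();print(o["ee_pos"],o["contact_force"],o["wrist_torque"],o["finger_gap"],o["joint_positions"])
E
```

```text
clock: 5.48
ee_pos: [0.5622, 0.0162, 0.0779]
eef_rot: [0.179, 0.984, 0.0, 0.0]
contact_force: [0.1, 0.0, -0.0]
finger_gap: 0.0379
gripper_force: 0.0
clock: 6.15
ee_pos: [0.5625, 0.0173, 0.078]
eef_rot: [0.179, 0.984, 0.001, 0.001]
contact_force: [1.8, 4.8, 0.9]
finger_gap: 0.0326
gripper_force: 15.0
[0.56254677 0.01732986 0.07798706] [1.76923194 4.79996476 0.88905895] [ 0.94737426 -0.26865804 -0.03658327] 0.03262051952547131 [-0.12417019  0.31652808  1.68782359  0.00215711  1.13549448 -1.33597586]
```

```bash

python3 -m crank '{"linear":[[0,0.01,0],[0,0.01,0],[0,0.01,0],[0,0.01,0],[0,0.01,0],[0,0.01,0],[0,0.01,0],[0,0.01,0]],"twist":[0.02,0.04,0.06,0.08,0.1,0.12,0.14,0.16],"grip":[0.2,0.2,0.2,0.2,0.2,0.2,0.2,0.2]}' 15
python3 - <<'E'
from h import *
o=r.get_obs();print(o["ee_pos"],o["contact_force"],o["wrist_torque"],o["finger_gap"],o["joint_positions"],o["tau"])
E
```

```text
clock: 6.82
ee_pos: [0.5622, 0.0169, 0.078]
eef_rot: [0.419, 0.908, -0.0, 0.0]
contact_force: [0.8, 2.2, 2.1]
finger_gap: 0.0325
gripper_force: 15.0
[0.562155   0.01686151 0.07796512] [0.78210762 2.23131265 2.14581465] [0.22584026 0.01788519 0.17165987] 0.032512090422428655 [-1.23257899e-01  3.17058416e-01  1.68716225e+00 -1.13375877e-03
  1.13714656e+00 -8.28962812e-01] [ -0.96214201 -36.87272787 -23.77952456  -0.29068169  -0.07946804
  -0.45676279]
```

```bash
cat > s.py <<'E'
from h import *
o=r.get_obs();print(o["ee_pos"].round(4),o["contact_force"].round(1),"T",o["wrist_torque"].round(3),"q6",o["joint_positions"][5].round(3),"gap",round(o["finger_gap"],4))
E
python3 -m crank '{"linear":[[0,0,0],[0,0,0],[0,0,0],[0,0,0],[0,0,0],[0,0,0],[0,0,0],[0,0,0]],"twist":[0.01,0.02,0.03,0.04,0.05,0.06,0.07,0.08],"grip":[0.2,0.2,0.2,0.2,0.2,0.2,0.2,0.2]}' >/dev/null; python3 s.py
python3 -m crank '{"linear":[[0,0,0],[0,0,0],[0,0,0],[0,0,0],[0,0,0],[0,0,0],[0,0,0],[0,0,0]],"twist":[0.005,0.01,0.015,0.02,0.025,0.03,0.035,0.04],"grip":[0.2,0.2,0.2,0.2,0.2,0.2,0.2,0.2]}' >/dev/null; python3 s.py
python3 -m crank '{"linear":[[0,0,0],[0,0,0],[0,0,0],[0,0,0],[0,0,0],[0,0,0],[0,0,0],[0,0,0]],"twist":[0.005,0.01,0.015,0.02,0.025,0.03,0.035,0.04],"grip":[0.2,0.2,0.2,0.2,0.2,0.2,0.2,0.2]}' >/dev/null; python3 s.py
```

```text
[0.5618 0.0167 0.0779] [-0.8  0.7  2.4] T [0.122 0.232 0.172] q6 -0.579 gap 0.0327
[0.5617 0.0167 0.0779] [-2.5 -0.2  5.8] T [-0.096  0.667  0.139] q6 -0.454 gap 0.0324
[0.5615 0.0167 0.0779] [-3.8  0.2  6.5] T [-0.083  0.75   0.121] q6 -0.328 gap 0.0326
```

```bash

python3 -m crank '{"linear":[[0,0,0],[0,0,0],[0,0,0],[0,0,0],[0,0,0],[0,0,0],[0,0,0],[0,0,0]],"twist":[0,0,0.005,0.01,0.015,0.02,0.025,0.03],"grip":[0.2,0.2,0.2,0.2,0.2,0.2,0.2,0.2]}' 24 >/dev/null; python3 s.py
python3 -m crank '{"linear":[[0,0,0],[0,0,0],[0,0,0],[0,0,0],[0,0,0],[0,0,0],[0,0,0],[0,0,0]],"twist":[0.005,0.01,0.015,0.02,0.025,0.03,0.03,0.03],"grip":[0.2,0.2,0.2,0.2,0.2,0.2,0.2,0.2]}' >/dev/null; python3 s.py
```

```text
[0.5614 0.0167 0.0779] [-3.3 -0.6  5.9] T [-0.108  0.814  0.181] q6 -0.234 gap 0.0325
[0.5612 0.0166 0.0779] [-3.1 -0.5  5.8] T [-0.123  0.834  0.117] q6 -0.14 gap 0.0326
```

```bash
for i in 1 2 3; do
python3 -m crank '{"linear":[[0,0,0],[0,0,0],[0,0,0],[0,0,0],[0,0,0],[0,0,0],[0,0,0],[0,0,0]],"twist":[0.005,0.01,0.015,0.02,0.025,0.03,0.035,0.04],"grip":[0.2,0.2,0.2,0.2,0.2,0.2,0.2,0.2]}' >/dev/null; python3 s.py; done
```

```text
[0.5611 0.0167 0.0779] [-4.4  0.2  7.5] T [-0.084  0.951  0.239] q6 -0.014 gap 0.0323
[0.5609 0.0167 0.0779] [-4.7  0.5  7.4] T [-0.105  1.056  0.132] q6 0.112 gap 0.0326
[0.5607 0.0166 0.0779] [-4.4  0.   8.3] T [-0.088  1.12   0.481] q6 0.237 gap 0.0326
```

```bash

python3 -m crank '{"linear":[[0,0,0],[0,0,0],[0,0,0],[0,0,0],[0,0,0],[0,0,0],[0,0,0],[0,0,0]],"twist":[0.003,0.006,0.009,0.012,0.012,0.012,0.012,0.012],"grip":[0.2,0.2,0.2,0.2,0.2,0.2,0.2,0.2]}' >/dev/null; python3 s.py
```

```text
[0.5606 0.0163 0.0779] [-5.2 -1.6  8.5] T [-0.234  1.229  0.124] q6 0.274 gap 0.0323
```

```bash
for i in 1 2; do
python3 -m crank '{"linear":[[0,0,0],[0,0,0],[0,0,0],[0,0,0],[0,0,0],[0,0,0],[0,0,0],[0,0,0]],"twist":[0.002,0.004,0.006,0.008,0.01,0.012,0.014,0.016],"grip":[0.2,0.2,0.2,0.2,0.2,0.2,0.2,0.2]}' >/dev/null; python3 s.py;python3 s.py; done
```

```text
[0.5604 0.0162 0.0779] [-4.7 -0.8  8.5] T [-0.216  1.179  0.236] q6 0.324 gap 0.0324
[0.5604 0.0162 0.0779] [-4.7 -0.8  8.5] T [-0.216  1.179  0.236] q6 0.324 gap 0.0324
[0.5604 0.0164 0.0779] [-5.5 -1.   8.4] T [-0.266  1.275  0.602] q6 0.374 gap 0.0325
[0.5604 0.0164 0.0779] [-5.5 -1.   8.4] T [-0.266  1.275  0.602] q6 0.374 gap 0.0325
```

```bash

python3 -m crank '{"linear":[[0,0,0],[0,0,0],[0,0,0],[0,0,0],[0,0,0],[0,0,0],[0,0,0],[0,0,0]],"twist":[0,0,0,0,0,0,0,0],"grip":[0.2,0.2,0.2,0.2,0.2,0.2,0.2,0.2]}' ; python3 s.py
python3 -m crank '{"linear":[[0,0,0],[0,0,0],[0,0,0],[0,0,0],[0,0,0],[0,0,0],[0,0,0],[0,0,0]],"twist":[0.004,0.004,0.004,0.004,0.008,0.008,0.008,0.008],"grip":[0.2,0.2,0.2,0.2,0.2,0.2,0.2,0.2]}' >/dev/null; python3 s.py
```

```text
clock: 14.82
ee_pos: [0.5604, 0.0164, 0.0779]
eef_rot: [0.859, 0.512, -0.002, -0.0]
contact_force: [-6.1, -0.8, 8.6]
finger_gap: 0.0324
gripper_force: 24.0
[0.5604 0.0164 0.0779] [-6.1 -0.8  8.6] T [-0.174  1.245  0.549] q6 0.374 gap 0.0324
[0.5604 0.0165 0.0779] [-5.3 -0.8  8. ] T [-0.147  1.211  0.337] q6 0.4 gap 0.0325
```

The torque held still at 0.55 N m, so the nut is at its stop and the pads are slipping on the collar. I let go, rise and go over the wrench.

```bash

python3 -m crank '{"linear":[[0,0,0],[0,0,0],[0,0,0],[0,0,0],[0,0,-0.2],[0,0,-0.4],[0,0,-0.6],[0,0,-0.8]],"twist":[0,0,0,0,0,0,0,0],"grip":[0.5,0.5,0.5,0.5,0.5,0.5,0.5,0.5]}' >/dev/null; python3 s.py
python3 -m crank '{"linear":[[0,0,0],[0.2,-0.2,0],[0.4,-0.4,0],[0.6,-0.6,0],[0.8,-0.8,0],[0.8,-1,0],[0.8,-1,0],[0.8,-1,0]],"twist":[0.035,0.07,0.105,0.14,0.175,0.21,0.245,0.254],"grip":[0.5,0.5,0.5,0.5,0.5,0.5,0.5,0.5]}' >/dev/null
for i in 1 2; do python3 -m crank '{"linear":[[-0.05,-0.3,0],[-0.09,-0.66,0],[-0.09,-0.66,0],[-0.09,-0.66,0],[-0.09,-0.66,0],[-0.09,-0.66,0],[-0.09,-0.66,0],[-0.09,-0.66,0]],"twist":[0,0,0,0,0,0,0,0],"grip":[0.5,0.5,0.5,0.5,0.5,0.5,0.5,0.5]}'; done
python3 - <<'E'
from h import *
o=[]
for n,c in(("top",(307,206)),("scene",(320,188))):
    f=r.grab_frame(n);np.savez(f"/tmp/{n}2.npz",**f);x,y=c
    im=cv2.convertScaleAbs(f["color"][y-20:y+20,x-20:x+20,::-1],alpha=2.2 if n=="top" else 1.3)
    o.append(cv2.resize(im,None,fx=10,fy=10,interpolation=cv2.INTER_CUBIC))
    print(n,proj(f,[r.get_obs()["ee_pos"]]))
cv2.imwrite("pics/nut2.png",np.hstack(o))
E
python3 s.py
```

```text
[0.5619 0.0172 0.1579] [0.4 0.3 0.4] T [-0.034  0.118  0.042] q6 0.4 gap 0.0468
clock: 17.48
ee_pos: [0.4908, 0.1973, 0.1574]
eef_rot: [0.992, 0.124, -0.0, 0.0]
contact_force: [0.4, 0.2, 0.2]
finger_gap: 0.0468
gripper_force: 0.0
clock: 18.15
ee_pos: [0.4658, 0.259, 0.1575]
eef_rot: [0.992, 0.124, 0.0, 0.0]
contact_force: [-0.5, 1.3, 0.8]
finger_gap: 0.0469
gripper_force: 0.0
top [[224.39720861 237.0517529 ]]
scene [[374.83132632 135.92616716]]
[0.4657 0.2593 0.1574] [-0.7  0.1 -0.2] T [0.028 0.15  0.026] q6 1.668 gap 0.0468
```

View pics/nut2.png

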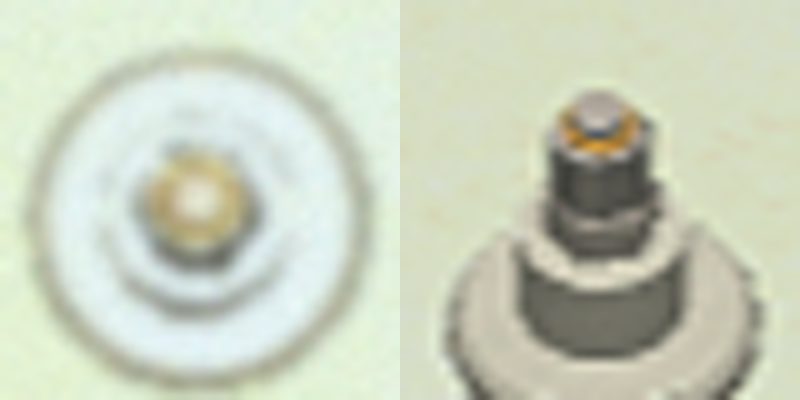

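The crop shows the hexagon's lower edge flat (155–235, 265) and corners left and right (138,205 and 262,210), so its x is near 30° mod 60. I'll fit that angle and grasp the wrench.

```bash
cat > fit.py <<'E'
from h import *
def hexfit(n,f,z0=.057,z1=.0695):
    g=cv2.cvtColor(f["color"],cv2.COLOR_RGB2GRAY).astype(np.float32)
    S=8;best=[]
    c=proj(f,[.561,.0178,.065])[0].astype(int);g=g[c[1]-20:c[1]+20,c[0]-20:c[0]+20]
    G=cv2.resize(g,None,fx=S,fy=S,interpolation=cv2.INTER_CUBIC);gx=cv2.GaussianBlur(G,(0,0),3)
    for a in range(0,60,2):
        b=-9e9
        for dx in np.arange(-.005,.0051,.001):
            for dy in np.arange(-.005,.0051,.001):
                t=np.radians(a+60*np.arange(6));R=.0208
                P=np.array([[.561+dx+R*np.cos(k),.0178+dy+R*np.sin(k),z] for k in t for z in(z0,z1)])
                q=(proj(f,P)-c+20+.5)*S-.5
                h=cv2.convexHull(q.astype(np.float32)).reshape(-1,2);m=h.mean(0)
                pts=np.vstack([np.linspace(h[i],h[(i+1)%len(h)],12) for i in range(len(h))])
                low=pts[:,1]>m[1]-.2*S # lower part against column top
                d=(pts-m)/np.linalg.norm(pts-m,axis=1)[:,None]
                s=lambda p:cv2.remap(gx,p[None,:,0].astype(np.float32),p[None,:,1].astype(np.float32),1)[0]
                v=(s(pts+d*6)-s(pts-d*6))[low].mean()
                b=max(b,v)
        best.append((b,a))
    return sorted(best)[::-1][:6]
for k in "02":
    for n in("top","scene"):
        print(k,n,[(round(float(s),1),a) for s,a in hexfit(n,dict(np.load(f"/tmp/{n}{k}.npz")))])
E
python3 fit.py
python3 -m crank '{"linear":[[-0.09,0,0.2],[-0.09,0,0.4],[-0.09,0,0.6],[-0.09,0,0.8],[-0.09,0,1],[-0.09,0,1],[-0.09,0,1],[-0.09,0,1]],"twist":[-0.009,-0.009,-0.009,-0.009,-0.009,-0.009,-0.009,-0.009],"grip":[0.5,0.5,0.5,0.5,0.5,0.5,0.5,0.5]}'
python3 - <<'E'
from h import *
f=r.grab_frame("scene");cv2.imwrite("pics/w3.png",cv2.resize(f["color"][110:210,330:430,::-1],None,fx=6,fy=6,interpolation=cv2.INTER_CUBIC))
E
```

```text
0 top [(26.1, 58), (26.1, 56), (26.0, 54), (25.9, 0), (25.9, 52), (25.9, 2)]
0 scene [(65.3, 50), (65.2, 58), (65.2, 52), (65.1, 56), (65.1, 48), (64.8, 46)]
2 top [(28.1, 14), (28.1, 22), (28.1, 20), (28.1, 26), (28.0, 24), (28.0, 18)]
2 scene [(69.8, 18), (69.5, 20), (69.4, 16), (69.3, 24), (69.3, 22), (69.1, 14)]
clock: 18.92
ee_pos: [0.4576, 0.2579, 0.0585]
eef_rot: [0.99, 0.138, 0.001, -0.0]
contact_force: [0.6, 0.1, 0.5]
finger_gap: 0.047
gripper_force: 0.0
```

View pics/w3.png

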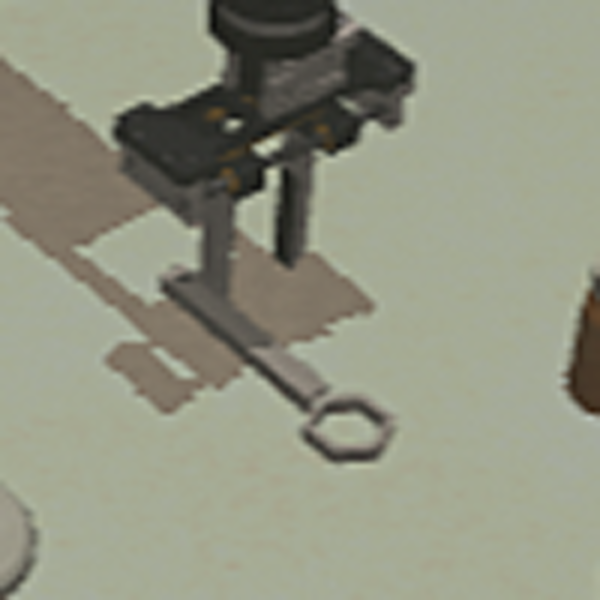

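The fingers straddle the bar (215,290 and 290,260), aligned with it. The ring is free at (348,430). The nut's x is about 21° mod 60. I descend and grip.

```bash

python3 -m crank '{"linear":[[0,0,0.2],[0,0,0.4],[0,0,0.5],[0,0,0.54],[0,0,0.54],[0,0,0.54],[0,0,0.54],[0,0,0.54]],"twist":[0,0,0,0,0,0,0,0],"grip":[0.5,0.5,0.4,0.4,0.35,0.3,0.25,0.2]}' 50
python3 -m crank '{"linear":[[0,0,0],[0,0,0],[0,0,0],[0,0,0],[0,0,0],[0,0,0],[0,0,0],[0,0,0]],"twist":[0,0,0,0,0,0,0,0],"grip":[0.15,0.1,0.1,0.1,0.1,0.1,0.1,0.1]}'; python3 s.py
```

```text
clock: 19.63
ee_pos: [0.4577, 0.2581, 0.0046]
eef_rot: [0.99, 0.139, 0.001, -0.0]
contact_force: [0.8, -0.7, 0.2]
finger_gap: 0.0205
gripper_force: 0.0
clock: 20.3
ee_pos: [0.4577, 0.2581, 0.0046]
eef_rot: [0.99, 0.139, 0.001, -0.0]
contact_force: [-0.9, 0.0, 6.3]
finger_gap: 0.0193
gripper_force: 50.0
[0.4577 0.2581 0.0046] [-0.9  0.   6.3] T [-0.031  0.271  0.015] q6 1.642 gap 0.0193
```

```bash

python3 -m crank '{"linear":[[0,0,-0.1],[0,0,-0.2],[0,0,-0.35],[0,0,-0.5],[0,0,-0.65],[0,0,-0.8],[0,0,-0.9],[0,0,-1]],"twist":[0,0,0,0,0,0,0,0],"grip":[0.1,0.1,0.1,0.1,0.1,0.1,0.1,0.1]}' >/dev/null
python3 -m crank '{"linear":[[0,0.1,-0.2],[-0.1,0.25,-0.4],[-0.15,0.45,-0.5],[-0.2,0.65,-0.5],[-0.22,0.8,-0.5],[-0.22,0.89,-0.5],[-0.22,0.89,-0.5],[-0.22,0.89,-0.5]],"twist":[0,0,0,0,0,0,0,0],"grip":[0.1,0.1,0.1,0.1,0.1,0.1,0.1,0.1]}' >/dev/null
for i in 1 2; do python3 -m crank '{"linear":[[0,0.1,0],[-0.1,0.25,0],[-0.15,0.45,0],[-0.2,0.65,0],[-0.22,0.8,0],[-0.22,0.89,0],[-0.22,0.89,0],[-0.22,0.89,0]],"twist":[-0.003,-0.006,-0.009,-0.012,-0.014,-0.014,-0.014,-0.014],"grip":[0.1,0.1,0.1,0.1,0.1,0.1,0.1,0.1]}'; done
cat > ring.py <<'E'
import sys
from h import *
k=sys.argv[1];o=[]
ob=r.get_obs();q=ob["eef_rot"];yaw=2*np.arctan2(q[1],q[0]);print(ob["ee_pos"],"yaw",np.degrees(yaw),"T",ob["wrist_torque"],ob["contact_force"],"q6",ob["joint_positions"][5])
R=ob["ee_pos"][:2]+.1*np.array([np.cos(yaw),np.sin(yaw)])
for n in("top","scene"):
    f=r.grab_frame(n);np.savez(f"/tmp/{n}{k}.npz",**f)
    x,y=proj(f,[*R,.1])[0].astype(int)
    im=cv2.convertScaleAbs(f["color"][y-30:y+30,x-30:x+30,::-1],alpha=2 if n=="top" else 1.3)
    o.append(cv2.resize(im,None,fx=6.6,fy=6.6,interpolation=cv2.INTER_CUBIC))
    p=xyz(f);h=p[...,2];d=np.hypot(p[...,0]-R[0],p[...,1]-R[1])
    zt=ob["ee_pos"][2]+.005
    m=(d<.035)&(abs(h-zt)<.007);qq=p[m];print(n,"ring pred",R,"seen",m.sum(),cv2.minEnclosingCircle(qq[:,:2].astype(np.float32)) if m.sum()>5 else "")
    print(np.median(qq[:,2]) if m.sum() else "",zt)
    m=(d<.04)&(h>.095)&(h<.117);print(" tube/collar top",m.sum(),p[m].mean(0) if m.sum() else "")
cv2.imwrite(f"pics/ring{k}.png",np.hstack(o))
E
python3 ring.py 4
```

```text
clock: 22.3
ee_pos: [0.4632, 0.0751, 0.1533]
eef_rot: [0.987, 0.16, -0.0, -0.0]
contact_force: [-0.1, 0.2, -1.1]
finger_gap: 0.0194
gripper_force: 50.0
clock: 22.97
ee_pos: [0.4705, -0.0161, 0.1533]
eef_rot: [0.983, 0.182, -0.0, -0.0]
contact_force: [1.1, -0.2, -1.5]
finger_gap: 0.0195
gripper_force: 50.0
[ 0.47052709 -0.01608826  0.15333906] yaw 20.957276580591436 T [-0.03351339  0.16945485 -0.03767379] [ 1.07591635 -0.24835907 -1.53179745] q6 0.9858212744279851
top ring pred [0.56391183 0.01967891] seen 102 ((0.5608619451522827, 0.016455069184303284), 0.030608799308538437)
0.15906298239085892 0.15833906153889402
 tube/collar top 86 [0.56165383 0.01933107 0.10574144]
scene ring pred [0.56391183 0.01967891] seen 117 ((0.5623224973678589, 0.014176297932863235), 0.030493808910250664)
0.1582900910417817 0.15833906153889402
 tube/collar top 69 [0.56552834 0.01445864 0.10508835]
```

View pics/ring4.png

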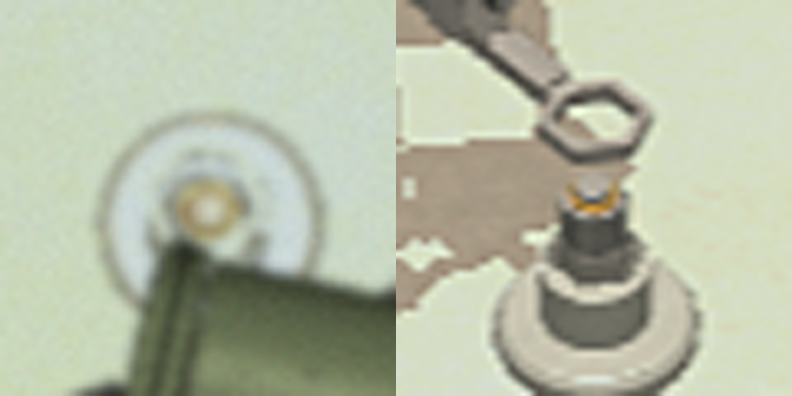

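```bash
cat > rf.py <<'E'
import sys
from h import *
from scipy.optimize import least_squares
def ringfit(f,R,yaw,zt):
    p=xyz(f);h=p[...,2];e=np.array([np.cos(yaw),np.sin(yaw)])
    c=np.array(R,float)
    for _ in range(4):
        v=p[...,:2]-c;d=np.linalg.norm(v,axis=-1);al=v@e
        m=(d<.032)&(abs(h-zt)<.006)&(al>-.016)
        q=p[m][:,:2];c=least_squares(lambda c:np.linalg.norm(q-c,axis=1)-.0221,c,loss="soft_l1",f_scale=.002).x
    return c,m.sum()
if __name__=="__main__":
    k=sys.argv[1];R=list(map(float,sys.argv[2:4]));yaw=np.radians(float(sys.argv[4]));zt=float(sys.argv[5])
    for n in("top","scene"): print(n,ringfit(dict(np.load(f"/tmp/{n}{k}.npz")),R,yaw,zt))
E
python3 rf.py 4 .5639 .0197 21 .158
python3 - <<'E'
from h import *
from scipy.optimize import least_squares
for n,c,g in(("top",(306,207),(.5614,.0196)),("scene",(320,193),(.562,.0145))):
    for k in "02":
        p=xyz(dict(np.load(f"/tmp/{n}{k}.npz")));d=np.hypot(p[...,0]-g[0],p[...,1]-g[1])
        o=[]
        for lo,hi,R in((.022,.05,.03),(.076,.098,.0165)):  # column & collar walls
            q=p[(d<.05)&(p[...,2]>lo)&(p[...,2]<hi)][:,:2]
            if len(q)>6:o+=[len(q),least_squares(lambda c:np.linalg.norm(q-c,axis=1)-R,g,loss="soft_l1",f_scale=.001).x.round(4)]
        print(n,k,o)
E
```

```text
top (array([0.56400426, 0.02026758]), np.int64(72))
scene (array([0.56404267, 0.0163369 ]), np.int64(71))
top 0 [128, array([0.562 , 0.0182]), 13, array([0.5606, 0.0197])]
top 2 [109, array([0.5623, 0.0172]), 18, array([0.5612, 0.0198])]
scene 0 [111, array([0.5588, 0.0161]), 52, array([0.5596, 0.0157])]
scene 2 [121, array([0.559 , 0.0154]), 50, array([0.5588, 0.0168])]
```

```bash

python3 -m crank '{"linear":[[-0.033,0,0],[-0.033,0,0.1],[-0.033,0,0.2],[-0.033,0,0.3],[-0.033,0,0.4],[-0.033,0,0.4],[-0.033,0,0.4],[-0.033,0,0.4]],"twist":[0,0,0,0,0,0,0,0],"grip":[0.1,0.1,0.1,0.1,0.1,0.1,0.1,0.1]}' >/dev/null;python3 s.py
python3 -m crank '{"linear":[[0,0,0.05],[0,0,0.1],[0,0,0.15],[0,0,0.2],[0,0,0.24],[0,0,0.28],[0,0,0.28],[0,0,0.28]],"twist":[0,0,0,0,0,0,0,0],"grip":[0.1,0.1,0.1,0.1,0.1,0.1,0.1,0.1]}' >/dev/null;python3 ring.py 5
```

```text
[ 0.4675 -0.0181  0.1133] [ 0.7 -0.8 -1. ] T [0.003 0.159 0.021] q6 0.981 gap 0.0193
[ 0.4671185  -0.01804153  0.08509844] yaw 20.964278222473702 T [-0.00589774  0.17351226  0.04571888] [ 0.86613571 -0.11179313 -1.35172192] q6 0.9808482613784799
top ring pred [0.56049887 0.01773705] seen 103 ((0.5567198395729065, 0.015429757535457611), 0.030259402468800545)
0.0911280799072236 0.09009843894776537
 tube/collar top 99 [0.56074179 0.01797685 0.10454415]
scene ring pred [0.56049887 0.01773705] seen 98 ((0.5576515197753906, 0.012705536559224129), 0.03021026775240898)
0.09095118624554299 0.09009843894776537
 tube/collar top 70 [0.56398357 0.01364339 0.10453198]
```

View pics/ring5.png

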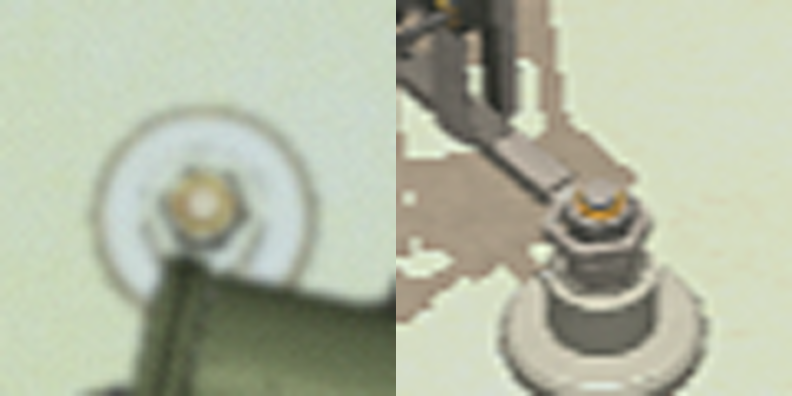

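The ring (left crop hole around 205,205; right crop around 600,215) is round the collar, free of it. I lower it onto the hexagon.

```bash

python3 -m crank '{"linear":[[0,0,0.03],[0,0,0.06],[0,0,0.09],[0,0,0.11],[0,0,0.12],[0,0,0.13],[0,0,0.13],[0,0,0.13]],"twist":[0,0,0,0,0,0,0,0],"grip":[0.1,0.1,0.1,0.1,0.1,0.1,0.1,0.1]}' >/dev/null;python3 s.py
python3 -m crank '{"linear":[[0,0,0.005],[0,0,0.01],[0,0,0.015],[0,0,0.02],[0,0,0.025],[0,0,0.03],[0,0,0.03],[0,0,0.03]],"twist":[0,0,0,0,0,0,0,0],"grip":[0.1,0.1,0.1,0.1,0.1,0.1,0.1,0.1]}' >/dev/null;python3 s.py
```

```text
[ 0.4681 -0.0179  0.0727] [ 1.9  1.7 -0.7] T [ 0.278 -0.31   0.084] q6 0.981 gap 0.0195
[ 0.468  -0.0181  0.0697] [ 3.9  1.8 -0.6] T [ 0.473 -0.728  0.097] q6 0.981 gap 0.0195
```

```bash

python3 -m crank '{"linear":[[0.01,0,0],[0.01,0,0.01],[0.01,0,0.02],[0.01,0,0.03],[0.01,0,0.04],[0.01,0,0.05],[0.01,0,0.05],[0.01,0,0.05]],"twist":[0,0,0,0,0,0,0,0],"grip":[0.1,0.1,0.1,0.1,0.1,0.1,0.1,0.1]}' >/dev/null;python3 s.py
python3 -m crank '{"linear":[[0,0,0.01],[0,0,0.02],[0,0,0.03],[0,0,0.03],[0,0,0.03],[0,0,0.03],[0,0,0.03],[0,0,0.03]],"twist":[0,0,0,0,0,0,0,0],"grip":[0.1,0.1,0.1,0.1,0.1,0.1,0.1,0.1]}' >/dev/null;python3 s.py
```

```text
[ 0.4681 -0.0178  0.0643] [2.  0.7 0.3] T [ 0.237 -0.401  0.084] q6 0.982 gap 0.0194
[ 0.4681 -0.0177  0.0614] [ 2.4  1.1 -0.3] T [ 0.198 -0.266  0.065] q6 0.982 gap 0.0192
```

```bash

python3 -m crank '{"linear":[[0,-0.009,0],[0,-0.017,0],[0,-0.026,0],[0.001,-0.035,0],[0.001,-0.043,0],[0.001,-0.052,0],[0.001,-0.052,0],[0.001,-0.052,0]],"twist":[0.0028,0.0056,0.0083,0.0111,0.0139,0.0167,0.0167,0.0167],"grip":[0.1,0.1,0.1,0.1,0.1,0.1,0.1,0.1]}' >/dev/null;python3 s.py
python3 -m crank '{"linear":[[0,-0.009,0],[0,-0.017,0],[0,-0.026,0],[0.001,-0.035,0],[0.001,-0.043,0],[0.001,-0.052,0],[0.001,-0.052,0],[0.001,-0.052,0]],"twist":[0.0028,0.0056,0.0083,0.0111,0.0139,0.0167,0.0167,0.0167],"grip":[0.1,0.1,0.1,0.1,0.1,0.1,0.1,0.1]}' >/dev/null;python3 s.py
```

```text
[ 0.4669 -0.0128  0.0616] [ 3.6  1.4 -2.2] T [ 0.277 -0.441  0.103] q6 1.044 gap 0.0195
[ 0.4658 -0.0079  0.0618] [ 4.5  2.5 -1.5] T [ 0.364 -0.785  0.12 ] q6 1.107 gap 0.019
```

```bash

python3 -m crank '{"linear":[[0.005,-0.009,0],[0.005,-0.017,0],[0.005,-0.026,0],[0.006,-0.035,0],[0.006,-0.043,0],[0.006,-0.052,0],[0.006,-0.052,0],[0.006,-0.052,0]],"twist":[0.0028,0.0056,0.0083,0.0111,0.0139,0.0167,0.0167,0.0167],"grip":[0.1,0.1,0.1,0.1,0.1,0.1,0.1,0.1]}' >/dev/null;python3 s.py
python3 -m crank '{"linear":[[0,-0.009,0],[0,-0.017,0],[0,-0.026,0],[0.001,-0.035,0],[0.001,-0.043,0],[0.001,-0.052,0],[0.001,-0.052,0],[0.001,-0.052,0]],"twist":[0.0028,0.0056,0.0083,0.0111,0.0139,0.0167,0.0167,0.0167],"grip":[0.1,0.1,0.1,0.1,0.1,0.1,0.1,0.1]}' >/dev/null;python3 s.py
```

```text
[ 0.4648 -0.003   0.0617] [ 5.6 -0.3 -2.4] T [ 0.044 -0.853  0.235] q6 1.17 gap 0.0194
[0.4641 0.0011 0.0618] [ 5.5 -2.1 -1.5] T [-0.446 -0.814  0.407] q6 1.233 gap 0.0194
```

Contact felt: torque about the nut's axis ≈0.7 N m at tool yaw 9°. Now the sixth of a turn in 20° arcs.

```bash

python3 -m crank '{"linear":[[0.006,-0.043,0],[0.009,-0.086,0],[0.013,-0.129,0],[0.02,-0.172,0],[0.028,-0.214,0],[0.039,-0.256,0],[0.051,-0.298,0],[0.065,-0.339,0]],"twist":[0.0139,0.0278,0.0417,0.0556,0.0694,0.0833,0.0972,0.1111],"grip":[0.1,0.1,0.1,0.1,0.1,0.1,0.1,0.1]}' >/dev/null;python3 s.py
python3 - <<'E'
from h import *
o=r.get_obs();q=o["eef_rot"];y=2*np.arctan2(q[1],q[0]);print(np.degrees(y),o["ee_pos"][:2]+.1*np.array([np.cos(y),np.sin(y)]))
v=o["ee_pos"][:2]-[.5615,.0178];F=o["contact_force"];print("nut torque",o["wrist_torque"][2]+v[0]*F[1]-v[1]*F[0])
E
```

```text
[0.4641 0.035  0.0615] [ 2.9 -4.2 -1. ] T [-0.857 -0.445  0.495] q6 1.659 gap 0.0193
-11.073979547349179 [0.56218992 0.01581582]
nut torque 0.8592395483614826
```

```bash
cat > t.py <<'E'
from h import *
o=r.get_obs();q=o["eef_rot"];y=2*np.arctan2(q[1],q[0]);print("yaw",np.degrees(y),"ring",o["ee_pos"][:2]+.1*np.array([np.cos(y),np.sin(y)]))
v=o["ee_pos"][:2]-[.5615,.0178];F=o["contact_force"];print("nut torque",o["wrist_torque"][2]+v[0]*F[1]-v[1]*F[0],"q6",o["joint_positions"][5],F,o["ee_pos"])
E
python3 -m crank '{"linear":[[0.001,-0.043,0],[0.004,-0.086,0],[0.008,-0.129,0],[0.015,-0.172,0],[0.023,-0.214,0],[0.034,-0.256,0],[0.046,-0.298,0],[0.06,-0.339,0]],"twist":[0.0139,0.0278,0.0417,0.0556,0.0694,0.0833,0.0972,0.1111],"grip":[0.1,0.1,0.1,0.1,0.1,0.1,0.1,0.1]}' >/dev/null;python3 t.py
python3 -m crank '{"linear":[[0.001,-0.043,0],[0.004,-0.086,0],[0.008,-0.129,0],[0.015,-0.172,0],[0.023,-0.214,0],[0.034,-0.256,0],[0.046,-0.298,0],[0.046,-0.298,0]],"twist":[0.0139,0.0278,0.0417,0.0556,0.0694,0.0833,0.0972,0.0972],"grip":[0.1,0.1,0.1,0.1,0.1,0.1,0.1,0.1]}' >/dev/null;python3 t.py
```

```text
yaw -31.05523923986277 ring [0.56117805 0.01539447]
nut torque 0.8103371301403891 q6 2.078812358780722 [ 0.99080829 -3.82804633  0.21268   ] [0.47551101 0.06698089 0.06113129]
yaw -48.48967918776799 ring [0.56071892 0.01587655]
nut torque 0.714565800629359 q6 2.4308609987800716 [ 0.03907741 -3.86926218  0.67624525] [0.49444343 0.09076018 0.06088163]
```

```bash

python3 -m crank '{"linear":[[0,0.017,0],[0.001,0.035,0],[0.002,0.052,0],[0.003,0.07,0],[0.005,0.1,0],[0.008,0.12,0],[0.008,0.12,0],[0.008,0.12,0]],"twist":[-0.0056,-0.0111,-0.0167,-0.0222,-0.032,-0.039,-0.039,-0.039],"grip":[0.1,0.1,0.1,0.1,0.1,0.1,0.1,0.1]}' >/dev/null;python3 t.py
python3 -m crank '{"linear":[[0,0,-0.03],[0,0,-0.06],[0,0,-0.09],[0,0,-0.12],[0,0,-0.15],[0,0,-0.18],[0,0,-0.18],[0,0,-0.18]],"twist":[0,0,0,0,0,0,0,0],"grip":[0.1,0.1,0.1,0.1,0.1,0.1,0.1,0.1]}' >/dev/null;python3 t.py
```

```text
yaw -41.55534576692216 ring [0.56201806 0.01728185]
nut torque 0.20463478888481673 q6 2.290479610446624 [ 0.69260434 -2.51983637 -1.35083648] [0.48718653 0.08361617 0.06128907]
yaw -41.52578514269379 ring [0.56238065 0.01767082]
nut torque 0.007971278837827792 q6 2.2904621472469096 [ 0.23910417 -0.37608618 -2.26351075] [0.4875149  0.08396652 0.07972466]
```

```bash

python3 -m crank '{"linear":[[0,0,-0.1],[0,0,-0.2],[0,0,-0.3],[0,0,-0.4],[0,0,-0.5],[0,0,-0.6],[0,0,-0.7],[0,0,-0.75]],"twist":[0,0,0,0,0,0,0,0],"grip":[0.1,0.1,0.1,0.1,0.1,0.1,0.1,0.1]}' >/dev/null
python3 -m crank '{"linear":[[-0.05,-0.03,0],[-0.15,-0.1,0],[-0.3,-0.2,0],[-0.45,-0.3,0],[-0.6,-0.4,0],[-0.7,-0.48,0],[-0.75,-0.51,0],[-0.75,-0.51,0]],"twist":[-0.01,-0.03,-0.06,-0.09,-0.12,-0.15,-0.17,-0.17],"grip":[0.1,0.1,0.1,0.1,0.1,0.1,0.1,0.1]}' >/dev/null
python3 -m crank '{"linear":[[-0.05,-0.1,0],[-0.1,-0.25,0],[-0.2,-0.4,0],[-0.3,-0.6,0],[-0.39,-0.75,0],[-0.39,-0.82,0],[-0.39,-0.82,0],[-0.39,-0.82,0]],"twist":[0,0,0,0,0,0,0,0],"grip":[0.1,0.1,0.1,0.1,0.1,0.1,0.1,0.1]}' >/dev/null
python3 -m crank '{"linear":[[0,0,0.15],[0,0,0.3],[0,0,0.45],[0,0,0.6],[0,0,0.75],[0,0,0.9],[0,0,1],[0,0,1]],"twist":[0,0,0,0,0,0,0,0],"grip":[0.1,0.1,0.1,0.1,0.1,0.1,0.1,0.1]}' >/dev/null
python3 t.py; python3 s.py
python3 - <<'E'
from h import *
for n in("top","scene"):
    f=r.grab_frame(n);np.savez(f"/tmp/{n}6.npz",**f)
    p=xyz(f);b=dict(np.load(f"/tmp/{n}0.npz"));pb=xyz(b)
f=dict(np.load("/tmp/scene6.npz"));cv2.imwrite("pics/s6.png",f["color"][:,:,::-1])
E
sed -i 's/for k in "02"/for k in "6"/' fit.py; python3 fit.py
```

```text
yaw -11.023059115112513 ring [0.5390574 0.2385956]
nut torque 0.20904851057124216 q6 2.1229555714268735 [-0.65994208 -0.547449   -1.48823147] [0.44090237 0.257716   0.05204617]
[0.4409 0.2577 0.052 ] [-0.7 -0.5 -1.5] T [-0.015  0.204 -0.015] q6 2.123 gap 0.0195
6 top [(28.4, 26), (28.2, 24), (28.0, 22), (27.9, 14), (27.8, 20), (27.6, 16)]
6 scene [(68.4, 24), (68.0, 28), (67.9, 22), (67.8, 26), (67.7, 32), (67.7, 30)]
```

View pics/s6.png

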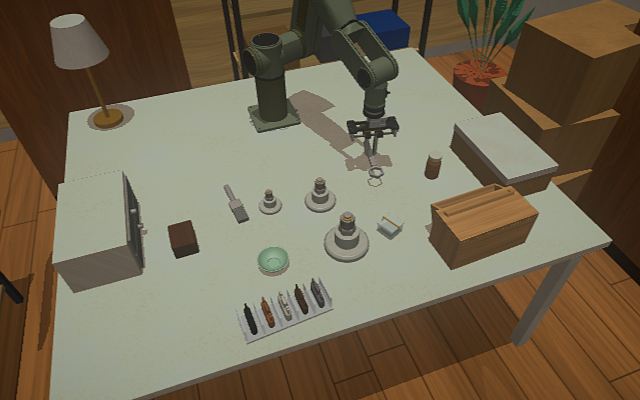

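The wrench hangs above clear shelf at (375,172). Bystanders are undisturbed, and the nut fit of about 24° matches a turn of roughly 57°. I set it down.

```bash

python3 -m crank '{"linear":[[0,0,0.1],[0,0,0.2],[0,0,0.3],[0,0,0.38],[0,0,0.42],[0,0,0.45],[0,0,0.465],[0,0,0.465]],"twist":[0,0,0,0,0,0,0,0],"grip":[0.1,0.1,0.1,0.1,0.1,0.1,0.1,0.1]}' >/dev/null;python3 s.py
python3 -m crank '{"linear":[[0,0,0.003],[0,0,0.003],[0,0,0.003],[0,0,0.003],[0,0,0.003],[0,0,0.003],[0,0,0.003],[0,0,0.003]],"twist":[0,0,0,0,0,0,0,0],"grip":[0.15,0.2,0.25,0.3,0.35,0.4,0.4,0.4]}' 10 >/dev/null;python3 s.py
python3 -m crank '{"linear":[[0,0,0],[0,0,-0.1],[0,0,-0.2],[0,0,-0.4],[0,0,-0.6],[0,0,-0.8],[0,0,-1],[0,0,-1]],"twist":[0,0,0,0,0,0,0,0],"grip":[0.4,0.4,0.4,0.4,0.4,0.4,0.4,0.4]}'
python3 - <<'E'
from h import *
f=r.grab_frame("scene");cv2.imwrite("pics/s7.png",cv2.resize(f["color"][100:220,290:450,::-1],None,fx=5,fy=5,interpolation=cv2.INTER_CUBIC))
p=xyz(f);m=(abs(p[...,0]-.48)<.13)&(abs(p[...,1]-.25)<.06)&(p[...,2]>.006)&(p[...,2]<.05);print(m.sum(),np.percentile(p[m][:,2],[5,50,95]),p[m].mean(0))
E
```

```text
[0.4424 0.2595 0.0076] [-1.   0.  -1.5] T [ 0.01   0.183 -0.008] q6 2.123 gap 0.0194
[0.4427 0.2595 0.0078] [-0.3 -0.6  0.3] T [ 0.009  0.163 -0.004] q6 2.123 gap 0.0374
clock: 37.93
ee_pos: [0.4465, 0.261, 0.1133]
eef_rot: [0.995, -0.095, 0.005, -0.002]
contact_force: [1.5, 0.5, -0.2]
finger_gap: 0.0378
gripper_force: 0.0
275 [0.0063098  0.01245938 0.01851186] [0.47599598 0.24903577 0.01215113]
```

View pics/s7.png

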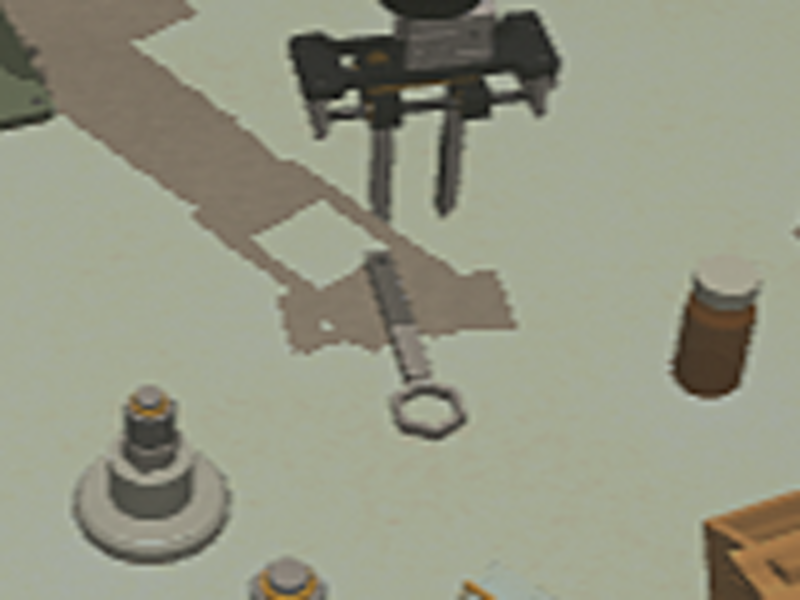

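The wrench lies flat (bar 380,260 to 415,375; ring 428,410), well clear of the stand, and the fingers are clear above it.

```bash
python3 -c "
from workcell import r
print(r.hand_in())"
```

```text
the job is handed in; nothing more can be done
None
```

I ran the nut down to its finger-tight stop, wrenched it about 57° further (60° asked, 48–72° accepted), and laid the wrench flat on the shelf about 0.2 m from the stand; I handed the job in at about 38 s, but no verdict came back.

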